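# Open the fume extractor's damper and start its blower

### The job

Get the fume extractor ready for soldering: push the red-knobbed damper lever on top of the duct round past its half-open click until it rests at the fully open stop, in line with the duct, and then, only once the damper is fully open (the blower must not start against a closed duct), press the green start button right down and let it come back up. Use the fingertips, not the arm; do not press the red stop button, and leave the loose things on the bench where they lie.

Things in the scene. Friction and masses are not known exactly. Their poses are not given: they have to be found in the camera images.
- extractor: bench fume extractor, bolted down, 120 x 300 mm. Origin under its middle, on the bench; -x is its front, +y runs along the duct: blue blower case (y -150 to -20 mm, top at z 110), aluminium duct (80 mm diameter, y -20 to 98, axis at z 62), grey bell mouth (y 92 to 142, top at z 117)
- damper_pivot (a point): point on the upright shaft of the damper lever, over the middle of the duct, at (0, 35, 140) mm in the extractor's frame, at the same height as the middle of the knob; axes as the extractor's
- lever_knob (a point): middle of the upright red knob on the end of the damper lever: knob about 20 mm in diameter, from z 118 to 161 mm, 70 mm from the shaft. Beneath it lie only the flat lever arm (z 114 to 118 mm) and a quadrant plate (to z 119 mm at its end stops); on the arm, 46 mm from the shaft, stands a spring plunger 14 mm in diameter, up to z 145 mm
- damper_lever (a joint): lever angle: 0 with the knob at the extractor's -x side, lever square across the duct; grows clockwise seen from above as the knob swings to the +y side, towards the bell mouth. A spring ball clicks over ridges into seats: 0 closed, 0.785 rad half open (first detent), 1.571 rad end stop, fully open. Each ridge, 0.155 rad from its seat, takes 4 to 8 N at the knob; beyond it the lever snaps on
- start_button_top (a point): middle of the top face of the green start button on the blower case, at (-18, -55) mm in the extractor's frame: 24 mm in diameter, pressed straight down, fully in after 6 mm at about 5 N, springs back
- start_button (a joint): travel of the green button, 0 up to 0.006 m fully pressed; counts as pressed beyond 0.0045 m
- stop_button_top (a point): middle of the top face of the red stop button, like the green one and 60 mm from it towards the extractor's -y; not to be pressed
- stop_button (a joint): travel of the red button, 0 up to 0.006 m
- work_stand: loose soldering-iron stand with a wire coil, 110 x 73 x 166 mm, to the left of the extractor; origin on the bench under its middle; a bystander
- solder_reel: loose grey reel of solder, 54 mm diameter, 35 mm high, to the left; origin under its middle; a bystander
- orange_iron: loose cold orange soldering iron, 254 mm long, 25 mm high, lying to the right along its own x; origin under its middle; a bystander
- tape_green: loose green and yellow tape measure, 54 x 63 x 27 mm, to the right; origin under its middle; a bystander
- side_cutters: loose red-handled side cutters, 154 x 48 x 14 mm, to the right; origin under its middle; a bystander

How it is judged (in metres and radians):
On the way, in this order (a step that is already met when the one before it is completed fails the run):
1. the damper lever rests at the fully open stop (value of joint damper_lever above 1.5 rad), for 0.2 s.
2. the green start button is pressed in with the damper fully open (value of joint start_button above 0.0045 m and value of joint damper_lever above 1.5 rad), for 0.05 s.
At the end, for the whole second after the job is handed in: the damper lever rests within 0.07 rad of the fully open stop and both buttons are up again (under 1.5 mm of travel), the green one having been pressed beyond 4.5 mm after the lever got there (value of joint damper_lever above 1.5 rad and value of joint each of start_button, stop_button below 0.0015 m); the robot touches nothing.
It fails at once if the start button is pressed before the damper is fully open (value of joint start_button above 0.003 m and value of joint damper_lever below 1.45 rad).
It fails at once if the red stop button is pressed (value of joint stop_button above 0.003 m).
It fails at once if a loose bystander is shifted or lifted by more than 15 mm (distance of any of work_stand, solder_reel, orange_iron, tape_green, side_cutters from where it was at the start of the episode above 0.015 m).
It fails at once if the arm or the gripper's body leans on the extractor (contact force between the arm and extractor above 5 N).
It also fails if it takes over 45 s, if anything falls off the work surface, if the arm or the gripper's body presses on something with over 40 N, if the wrist force passes 120 N, or if a joint passes its speed limit or range.

### The arm

A 6-joint arm with a two-finger parallel gripper is mounted at the origin on a cart in front of the work surface, level with it; the furniture and walls round the work are solid. World frame = base frame: x ahead of the robot, y to its left, z up, the work surface at z = 0. Lengths are in m, angles in degrees, forces in N, time in s.
With the tool pointing down it reaches from about 0.35 to 0.85 m from the base axis. Payload 8.1 kg.
Tool frame: the origin (TCP) lies midway between the tips of the shut fingers; the grasp point (between the pads) lies 19 mm behind it (r.hold_point_z is the distance from the TCP to the grasp point, in m); z points along the fingers, y is the line along which they close (so a half turn about z gives the same grasp; the last joint's range is limited). The gripper opens to 93 mm and grips with 3 to 60 N. Pads are 15 mm wide; open, the fingers measure 128 mm over their backs; the gripper's body (75 mm by 188 mm) begins 65 mm behind the grasp point.
Start: joints at [-73.304, 7.471, 85.268, -0, 87.261, -4.893], TCP at [0.221, -0.558, 0.219] pointing down, gripper open.
Joint ranges: [-169.43, 169.43], [-51.17, 129.36], [1.28, 143.12], [-76.62, 256.62], [0, 156.53], [-152.29, 152.29]. Speed limits (degrees/s): [136.94, 136.94, 159.86, 180, 180, 180].

### API

Orientations are given as a 3x3 rotation matrix whose columns are the frame's x, y, z axes.
In Python, from bench import r gives the robot as it stands.
- The arm moves only by the tool send_rows, never from a script. Its argument "deltas" is a list of rows, each a list of 3 entries, a list of its own where there are three numbers: the shift along the tool's x, y, z in units of 0.5 m (1.0 is 0.5 m), then the turn about the tool's z in units of 120 degrees (1.0 is 120 degrees), then the closure, from 0 (fully open) to 1 (shut). In form: [[[tx, ty, tz], turn, jaw], ...]. A call has 1 to 8 rows; each row is the pose to reach, as a shift and turn from the pose commanded when the call began, along the tool's axes at that moment; what a row does not reach only later rows make up. A row lasts 1/10 s, in which the tool goes at most 50 mm and 8.59 degrees, less where a joint would pass 70% of its speed; a pose out of reach is approached as far as the arm can. A call with a number of a shift or a turn outside -1 to 1 is refused whole. A call with a gripper value outside its range is refused whole. The fingers move at their own pace and stop on an object; the grip force is fixed at half the most. Time passes only in rows, so rows that repeat a pose let the fingers close. It gives the time, the measured TCP pose, the force, the opening and the grip force at its end, in the units of the state.
- r.read_state(): the state, without advancing time (a new reading comes with each control period).
- r.camera(name): name is "scene" or "top" or "wrist"; returns a dict with "img" (400x640x3 uint8, red, green, blue), "fx", "fy", "cx", "cy" (pixels), "dist" ([k1, k2, p1, p2, k3] as OpenCV has them; the pictures are not rectified), "xyz" and "orientation" of the camera in the world; the wrist camera has in their place "mount" (4x4, takes a point from camera to tool coordinates, whose origin is the TCP and whose axes are the flange's). Camera axes: x right, y down, z forward; pixel columns grow to the right and rows downward; lengths in m; the calibration is good to about 2 mm. A picture is of the moment at which its call begins: read the wrist's pose just before it. There is no depth.
- r.close_job(): hands the job in; it is judged then, once.
Trained networks look in a picture, given as the dict that the camera call returned (one of the last four; its "shot" number tells which), for a name from the list of things; names that differ only in an ending like _2 or _b are one class to them, and where a whole thing is asked for, a point or a joint stands for the part that bears it (a point fixed in the world has none). Each returns a list of dicts, best first, with "confidence" (0 to 1); they miss things now and then, are a little off and sometimes report something else, mostly with a low value. They report only what shows in the picture. A call takes as long as a camera call.
- r.look_for(picture, label): "position" ([x, y, z] in m, in the coordinates of the camera as it stood for that picture, good to about 4 mm: the middle of the surface that is visible of it).
- r.pinpoint(picture, label): "position" ([x, y, z] in m, in the coordinates of the camera as it stood for that picture, good to about 4 mm: a listed point, or the origin of a listed thing).
The state is a dict: "t": time; "qpos": joint angles; "qvel": joint speeds; "effort": joint torques, N m; "eef_pos": TCP position; "eef_rot": TCP orientation; "ft_force": force on the tool from outside, world axes, zero at the start; "moment": the same for the moment, N m; "opening": opening from 0.0 (shut) to 1.0 (fully open); "finger_force": force on a finger pad.
Only numpy, scipy, OpenCV 4.12 (cv2) and the standard library are available. Lean on these libraries where they do the work, as an engineer would, in place of code of your own. Each camera call takes 0.05 s, during which the arm holds its last target. There are 200 camera calls.

## Working session

There is one attempt and no reset: what is moved stays moved. The work goes in short steps, Python scripts to look and compute and a tool call to move; the robot and the scene stay as the last step left them, time stands still between calls to the robot, and variables do not carry over. Pictures are saved under pics/ and viewed, at most 10 in all, crops included, and the job is handed in when it is done.

Besides the shell and the picture viewer there is one more tool, called after "Request:" as name([rows], argument=value, ...), one row to a line, values as JSON. send_rows: Moves the arm, as the interface text tells. Its arguments: {"type":"object","properties":{"deltas":{"type":"array"}},"required":["deltas"]}

```bash
mkdir -p pics; cat > h.py <<'E'
import numpy as np, cv2
from bench import r
def w(p,c):
    return np.array(c["xyz"])+np.array(c["orientation"])@np.array(p)
def rows(): pass
E
python3 - <<'E'
from h import *
s=r.read_state(); print(s["t"],s["eef_pos"],np.round(s["eef_rot"],3).tolist(),s["opening"])
for n in ["top","scene"]:
    c=r.camera(n); cv2.imwrite(f"pics/{n}0.png",c["img"][:,:,::-1])
    print(n,c["xyz"])
    for l in ["extractor","damper_pivot","lever_knob","start_button_top","stop_button_top","work_stand","solder_reel","orange_iron","tape_green","side_cutters"]:
        d=r.pinpoint(c,l)
        if d: print(l,[(round(e["confidence"],2),np.round(w(e["position"],c),4).tolist()) for e in d[:2]])
E
```

```text
0.0 [ 0.22060854 -0.55736451  0.21758905] [[0.93, 0.368, -0.001], [0.368, -0.93, 0.002], [0.0, -0.002, -1.0]] 1.0002867645163895
top [ 0.28134    -0.06869798  1.2931948 ]
extractor [(0.85, [0.5021, -0.1285, -0.0028])]
damper_pivot [(0.89, [0.497, -0.0946, 0.1395])]
lever_knob [(0.42, [0.4327, -0.0898, 0.1415])]
start_button_top [(0.45, [0.4749, -0.1823, 0.1308])]
stop_button_top [(0.57, [0.4719, -0.2469, 0.1287])]
work_stand [(0.74, [0.4665, 0.3562, 0.0033])]
solder_reel [(0.49, [0.4566, 0.2712, 0.0021])]
orange_iron [(0.7, [0.4531, -0.4495, -0.0001])]
tape_green [(0.74, [0.5302, -0.5354, 0.0007])]
side_cutters [(0.64, [0.5244, -0.4039, -0.0011])]
scene [-0.23997616  0.78474838  1.22203369]
extractor [(0.67, [0.4958, -0.1318, 0.0005])]
damper_pivot [(0.81, [0.5007, -0.0966, 0.14])]
lever_knob [(0.52, [0.4302, -0.0904, 0.1381])]
start_button_top [(0.52, [0.4746, -0.1811, 0.1305])]
stop_button_top [(0.49, [0.4759, -0.2501, 0.133])]
work_stand [(0.57, [0.5212, -0.4086, -0.0031]), (0.53, [0.4652, 0.3555, -0.0031])]
solder_reel [(0.52, [0.4578, 0.2702, 0.0024])]
side_cutters [(0.57, [0.5244, -0.4094, -0.0022])]
```

View pics/top0.png

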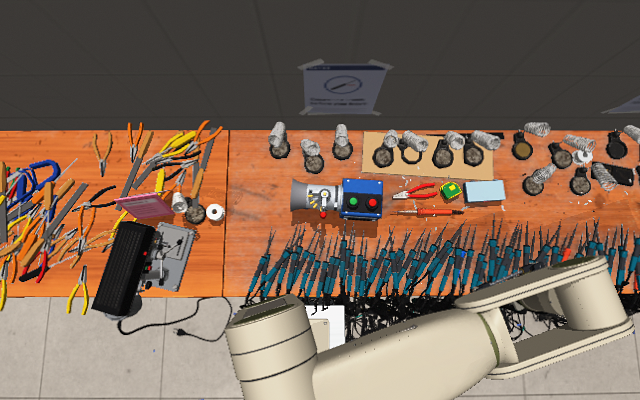

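View pics/scene0.png

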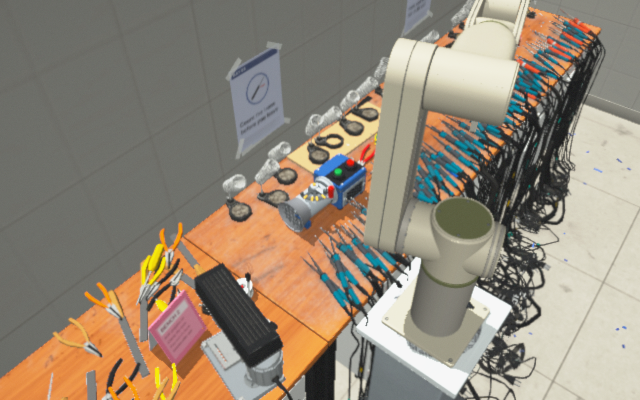

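```bash
cat >> h.py <<'E'
def plan(T, jaw=1, s=None):
    "T: world targets (x,y,z,psi deg) -> rows in tool units"
    s=s or r.read_state(); R=np.array(s["eef_rot"]); p=np.array(s["eef_pos"])
    psi=np.degrees(np.arctan2(R[1,0],R[0,0]))
    for t in T:
        d=R.T@(np.array(t[:3])-p)/0.5; a=-((t[3]-psi+180)%360-180)/120
        print([np.round(d,3).tolist(),round(a,3),jaw])
E
python3 - <<'E'
from h import *
plan([(0.40,-0.15,0.33,176-90),(0.40,-0.15,0.33,176)])
E
```

```text
[[0.633, -0.627, -0.223], np.float64(-0.537), 1]
[[0.633, -0.627, -0.223], np.float64(-1.287), 1]
```

Request:
send_rows([
  [[0.1, -0.1, -0.22], -0.07, 1],
  [[0.2, -0.2, -0.22], -0.14, 1],
  [[0.27, -0.27, -0.22], -0.21, 1],
  [[0.34, -0.34, -0.22], -0.28, 1],
  [[0.41, -0.41, -0.22], -0.35, 1],
  [[0.48, -0.48, -0.22], -0.42, 1],
  [[0.55, -0.55, -0.22], -0.48, 1],
  [[0.62, -0.62, -0.22], -0.54, 1],
])

```text
t: 1.9
eef_pos: [0.3664, -0.2207, 0.3272]
eef_rot: [[0.058, 0.998, 0.001], [0.998, -0.058, -0.001], [-0.001, 0.001, -1.0]]
ft_force: [2.4, -0.3, 0.4]
opening: 0.363
finger_force: 0.0
```

```bash
python3 - <<'E'
from h import *
plan([(0.40,-0.15,0.33,136),(0.40,-0.15,0.33,176)])
E
```

```text
[[0.145, 0.059, -0.006], np.float64(-0.411), 1]
[[0.145, 0.059, -0.006], np.float64(-0.745), 1]
```

Request:
send_rows([
  [[0.14, 0.06, 0], -0.07, 1],
  [[0.14, 0.06, 0], -0.14, 1],
  [[0.14, 0.06, 0], -0.21, 1],
  [[0.14, 0.06, 0], -0.28, 1],
  [[0.14, 0.06, 0], -0.35, 1],
  [[0.14, 0.06, 0], -0.42, 1],
  [[0.14, 0.06, 0], -0.49, 1],
  [[0.14, 0.06, 0], -0.56, 1],
])

```text
t: 2.7
eef_pos: [0.4004, -0.1545, 0.3268]
eef_rot: [[-0.898, 0.439, 0.0], [0.439, 0.898, -0.0], [-0.0, -0.0, -1.0]]
ft_force: [0.5, -0.0, -0.3]
opening: 0.01
finger_force: 0.0
```

Request:
send_rows([
  [[0, 0, 0], -0.07, 1],
  [[0, 0, 0], -0.14, 1],
  [[0, 0, 0], -0.18, 1],
  [[0, 0, 0], -0.18, 1],
  [[0, 0, 0], -0.18, 1],
])

```text
t: 3.2
eef_pos: [0.4004, -0.1545, 0.3267]
eef_rot: [[-0.996, 0.087, 0.0], [0.087, 0.996, -0.0], [-0.0, -0.0, -1.0]]
ft_force: [1.0, 0.3, -0.5]
opening: 0.006
finger_force: 0.0
```

```bash
cat >> h.py <<'E'
def wrist(name, labels):
    s=r.read_state(); c=r.camera("wrist"); cv2.imwrite(f"pics/{name}.png",c["img"][:,:,::-1])
    R=np.array(s["eef_rot"]); M=np.array(c["mount"])
    for l in labels:
        for e in r.pinpoint(c,l)[:1]:
            q=R@(M[:3,:3]@np.array(e["position"])+M[:3,3])+np.array(s["eef_pos"])
            print(l,round(e["confidence"],2),np.round(q,4).tolist())
    return s,c
E
python3 - <<'E'
from h import *
s,c=wrist("w1",["damper_pivot","lever_knob","start_button_top","stop_button_top","extractor"])
print(s["t"],s["eef_pos"],s["qpos"],np.round(s["eef_rot"],3).tolist(),s["opening"],s["ft_force"],np.round(c["mount"],3).tolist())
E
```

```text
damper_pivot 0.87 [0.5042, -0.0944, 0.1356]
lever_knob 0.72 [0.4303, -0.0932, 0.1422]
start_button_top 0.43 [0.4754, -0.1843, 0.1301]
stop_button_top 0.69 [0.4694, -0.2444, 0.1303]
extractor 0.82 [0.5022, -0.1259, 0.0026]
3.2 [ 0.4003537  -0.15448258  0.32673213] [-2.79528869e+01 -2.05137016e+01  1.00001970e+02  6.69819678e-04
  1.00503798e+02 -1.12981747e+02] [[-0.996, 0.087, 0.0], [0.087, 0.996, -0.0], [-0.0, -0.0, -1.0]] 0.00635188193250946 [ 1.01639276  0.34065889 -0.53561839] [[0.0, -0.961, -0.276, 0.076], [1.0, 0.0, 0.001, -0.001], [-0.001, -0.276, 0.961, -0.167], [0.0, 0.0, 0.0, 1.0]]
```

View pics/w1.png

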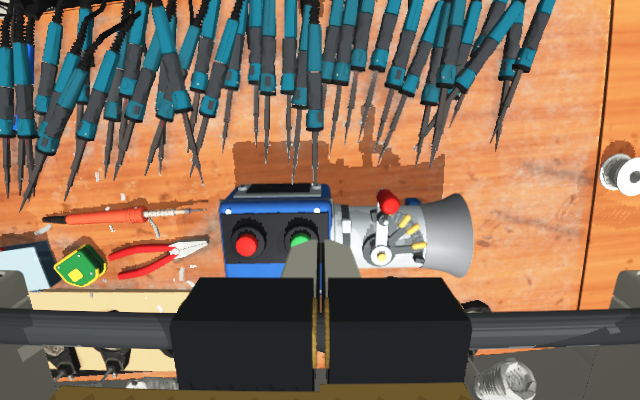

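```bash
cat >> h.py <<'E'
PIV=np.array([.5003,-.0953]); YAW=-3.4
def tip(phi,off,rad=.072,z=.135):
    f=np.radians(phi); a=np.radians(YAW); C=np.array([[np.cos(a),-np.sin(a)],[np.sin(a),np.cos(a)]])
    p=PIV+C@(rad*np.array([-np.cos(f),np.sin(f)])+off*np.array([np.sin(f),np.cos(f)]))
    return (*p,z,180+YAW-phi)
E
python3 - <<'E'
from h import *
print(tip(0,-.047))
plan([tip(0,-.047,z=.2),tip(0,-.047)])
E
```

```text
(np.float64(0.4256393328314187), np.float64(-0.13794721301494772), 0.135, 176.6)
[[-0.048, 0.037, 0.253], np.float64(-0.012), 1]
[[-0.048, 0.037, 0.383], np.float64(-0.012), 1]
```

Request:
send_rows([
  [[-0.048, 0.037, 0.08], -0.012, 1],
  [[-0.048, 0.037, 0.16], -0.012, 1],
  [[-0.048, 0.037, 0.24], -0.012, 1],
  [[-0.048, 0.037, 0.3], -0.012, 1],
  [[-0.048, 0.037, 0.35], -0.012, 1],
  [[-0.048, 0.037, 0.383], -0.012, 1],
  [[-0.048, 0.037, 0.383], -0.012, 1],
])

```text
t: 4.2
eef_pos: [0.4239, -0.1372, 0.1323]
eef_rot: [[-0.998, 0.059, -0.005], [0.059, 0.998, 0.002], [0.005, 0.002, -1.0]]
ft_force: [-0.9, -0.3, 0.5]
opening: 0.007
finger_force: 0.0
```

```bash
python3 - <<'E'
from h import *
s=r.read_state(); print(s["t"],s["eef_pos"],s["ft_force"])
c=r.camera("wrist"); cv2.imwrite("pics/w2.png",c["img"][:,:,::-1])
plan([tip(0,-.040),tip(0,-.035),tip(0,-.030),tip(0,-.027),tip(5,-.027),tip(10,-.027),tip(15,-.027),tip(20,-.027)])
E
```

```text
4.2 [ 0.42390314 -0.13719498  0.1323153 ] [-0.89977932 -0.27006121  0.46292231]
[[-0.001, 0.013, -0.002], np.float64(0.0), 1]
[[-0.001, 0.023, -0.002], np.float64(0.0), 1]
[[-0.001, 0.033, -0.002], np.float64(0.0), 1]
[[-0.001, 0.039, -0.002], np.float64(0.0), 1]
[[0.003, 0.052, -0.001], np.float64(0.042), 1]
[[0.006, 0.065, -0.001], np.float64(0.083), 1]
[[0.008, 0.079, -0.001], np.float64(0.125), 1]
[[0.008, 0.092, -0.001], np.float64(0.167), 1]
```

View pics/w2.png

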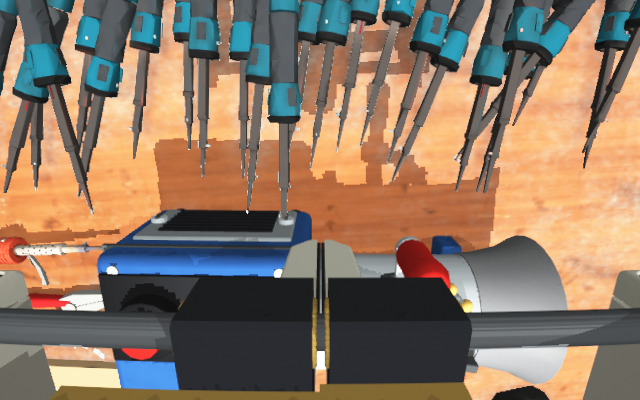

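Request:
send_rows([
  [[0, 0.013, 0], 0, 1],
  [[0, 0.023, 0], 0, 1],
  [[0, 0.033, 0], 0, 1],
  [[0, 0.039, 0], 0, 1],
  [[0.003, 0.052, 0], 0.042, 1],
  [[0.006, 0.065, 0], 0.083, 1],
  [[0.008, 0.079, 0], 0.125, 1],
  [[0.008, 0.092, 0], 0.167, 1],
])

```text
t: 5.05
eef_pos: [0.4247, -0.0916, 0.1356]
eef_rot: [[-0.916, 0.401, 0.001], [0.401, 0.916, -0.0], [-0.001, -0.0, -1.0]]
ft_force: [-0.5, -2.3, -0.0]
opening: 0.006
finger_force: 0.8
```

```bash
python3 - <<'E'
from h import *
s,c=wrist("w3",["lever_knob","damper_pivot"])
print(s["eef_pos"],tip(20,-.027),s["ft_force"])
plan([tip(a,-.027) for a in range(25,65,5)])
E
```

```text
lever_knob 0.65 [0.4362, -0.0709, 0.1455]
[ 0.42467368 -0.09158209  0.13557711] (np.float64(0.4234986739036143), np.float64(-0.09148472676776329), 0.135, 156.6) [-0.458959   -2.26589609 -0.03895323]
[[0.007, 0.012, 0.001], np.float64(0.043), 1]
[[0.01, 0.025, 0.001], np.float64(0.085), 1]
[[0.011, 0.038, 0.001], np.float64(0.126), 1]
[[0.012, 0.052, 0.001], np.float64(0.168), 1]
[[0.012, 0.065, 0.001], np.float64(0.21), 1]
[[0.01, 0.079, 0.001], np.float64(0.251), 1]
[[0.007, 0.092, 0.001], np.float64(0.293), 1]
[[0.003, 0.104, 0.001], np.float64(0.335), 1]
```

View pics/w3.png

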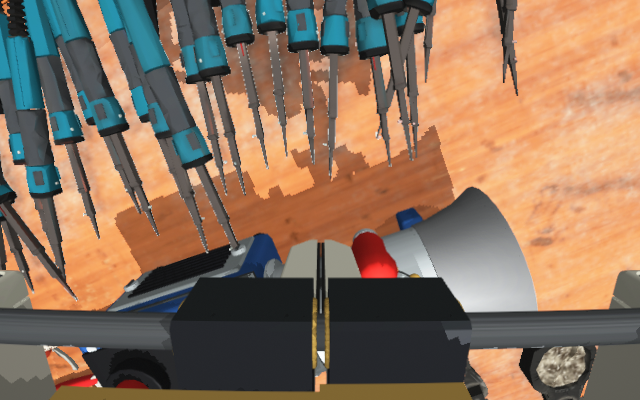

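Request:
send_rows([
  [[0.007, 0.012, 0.001], 0.043, 1],
  [[0.01, 0.025, 0.001], 0.085, 1],
  [[0.011, 0.038, 0.001], 0.126, 1],
  [[0.012, 0.052, 0.001], 0.168, 1],
  [[0.012, 0.065, 0.001], 0.21, 1],
  [[0.01, 0.079, 0.001], 0.251, 1],
  [[0.007, 0.092, 0.001], 0.293, 1],
  [[0.003, 0.104, 0.001], 0.335, 1],
])

```text
t: 6.0
eef_pos: [0.4437, -0.0437, 0.1347]
eef_rot: [[-0.444, 0.896, -0.001], [0.896, 0.444, -0.0], [0.0, -0.001, -1.0]]
ft_force: [0.1, -0.4, 0.3]
opening: 0.006
finger_force: 0.0
```

```bash
python3 - <<'E'
from h import *
s,c=wrist("w4",["lever_knob"])
print(s["eef_pos"],tip(60,-.027),s["ft_force"])
plan([tip(a,-.027) for a in (65,70,75,79,82,85,87,87)])
E
```

```text
lever_knob 0.71 [0.4665, -0.0351, 0.1437]
[ 0.4437218  -0.04368965  0.13474496] (np.float64(0.4439191812809456), np.float64(-0.04301039031921228), 0.135, 116.6) [ 0.07203824 -0.41535445  0.3154073 ]
[[0.005, 0.013, -0.0], np.float64(0.041), 1]
[[0.008, 0.026, -0.0], np.float64(0.082), 1]
[[0.01, 0.039, -0.0], np.float64(0.124), 1]
[[0.011, 0.05, -0.0], np.float64(0.157), 1]
[[0.011, 0.058, -0.0], np.float64(0.182), 1]
[[0.011, 0.066, -0.0], np.float64(0.207), 1]
[[0.01, 0.071, -0.0], np.float64(0.224), 1]
[[0.01, 0.071, -0.0], np.float64(0.224), 1]
```

Request:
send_rows([
  [[0.005, 0.013, 0], 0.041, 1],
  [[0.008, 0.026, 0], 0.082, 1],
  [[0.01, 0.039, 0], 0.124, 1],
  [[0.011, 0.05, 0], 0.157, 1],
  [[0.011, 0.058, 0], 0.182, 1],
  [[0.011, 0.066, 0], 0.207, 1],
  [[0.01, 0.071, 0], 0.224, 1],
  [[0.01, 0.071, 0], 0.224, 1],
])

```text
t: 6.9
eef_pos: [0.4735, -0.0237, 0.1347]
eef_rot: [[0.005, 1.0, 0.0], [1.0, -0.005, -0.0], [-0.0, 0.0, -1.0]]
ft_force: [-0.3, -0.5, -0.4]
opening: 0.008
finger_force: 0.0
```

```bash
python3 - <<'E'
from h import *
s,c=wrist("w5",["lever_knob","damper_pivot"])
print(s["eef_pos"],tip(87,-.027),s["ft_force"])
plan([tip(a,-.027) for a in (88,89,90,91,92)])
E
```

```text
lever_knob 0.68 [0.5073, -0.0272, 0.1414]
[ 0.47354615 -0.02365039  0.13474979] (np.float64(0.4738033087124075), np.float64(-0.023113260561166624), 0.135, 89.6) [-0.32656996 -0.51059222 -0.42356657]
[[0.002, 0.004, -0.001], np.float64(0.009), 1]
[[0.003, 0.006, -0.001], np.float64(0.017), 1]
[[0.004, 0.009, -0.001], np.float64(0.026), 1]
[[0.004, 0.011, -0.001], np.float64(0.034), 1]
[[0.005, 0.014, -0.001], np.float64(0.042), 1]
```

View pics/w5.png

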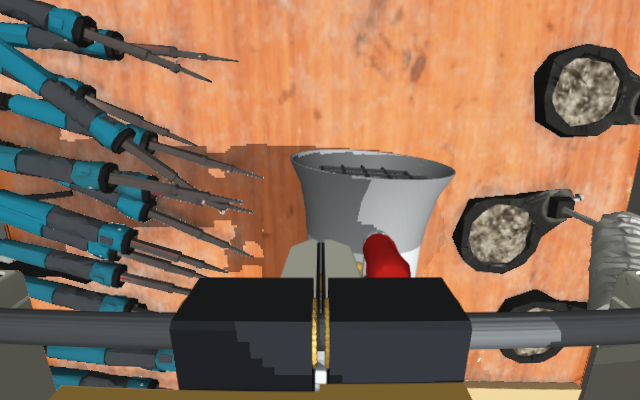

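Request:
send_rows([
  [[0.002, 0.004, 0], 0.009, 1],
  [[0.003, 0.007, 0], 0.015, 1],
  [[0.003, 0.01, 0], 0.02, 1],
  [[0.003, 0.012, 0], 0.02, 1],
  [[0.003, 0.012, 0], 0.02, 1],
])

```text
t: 7.55
eef_pos: [0.4795, -0.0219, 0.1346]
eef_rot: [[0.05, 0.999, -0.0], [0.999, -0.05, -0.0], [-0.0, -0.0, -1.0]]
ft_force: [0.0, 0.4, 0.2]
opening: 0.005
finger_force: 0.1
```

Request:
send_rows([
  [[0, 0.003, 0], 0, 1],
  [[0, 0.006, 0], 0, 1],
  [[0, 0.006, 0], 0, 1],
  [[0, 0.006, 0], 0, 1],
])

```text
t: 7.95
eef_pos: [0.4803, -0.0219, 0.1344]
eef_rot: [[0.05, 0.999, -0.005], [0.999, -0.05, 0.0], [0.0, -0.005, -1.0]]
ft_force: [-13.6, 0.5, 8.9]
opening: 0.007
finger_force: 6.7
```

Request:
send_rows([
  [[0, -0.03, 0], 0, 1],
  [[0, -0.06, 0], 0, 1],
  [[0, -0.06, -0.08], 0, 1],
  [[0, -0.06, -0.16], 0, 1],
  [[0, -0.06, -0.24], 0, 1],
  [[0, -0.06, -0.24], 0, 1],
])

```text
t: 8.55
eef_pos: [0.4555, -0.021, 0.2614]
eef_rot: [[0.05, 0.999, 0.01], [0.999, -0.05, -0.002], [-0.001, 0.01, -1.0]]
ft_force: [0.3, -0.8, -0.4]
opening: 0.004
finger_force: 0.0
```

```bash
python3 - <<'E'
from h import *
s,c=wrist("w6",["lever_knob","damper_pivot"])
print(s["t"],s["eef_pos"])
c=r.camera("top"); cv2.imwrite("pics/top6.png",cv2.resize(c["img"][160:240,270:400,::-1],None,fx=6,fy=6,interpolation=cv2.INTER_CUBIC))
for l in ["lever_knob","damper_pivot","start_button_top"]:
    for e in r.pinpoint(c,l)[:1]: print(l,e["confidence"],w(e["position"],c))
plan([(.477,-.184,.255,87),(.477,-.184,.15,87)])
E
```

```text
lever_knob 0.57 [0.5041, -0.0265, 0.1411]
damper_pivot 0.71 [0.4981, -0.0936, 0.1353]
8.55 [ 0.45548588 -0.02099078  0.26141534]
damper_pivot 0.97 [ 0.4982644  -0.09452752  0.13605955]
start_button_top 0.56 [ 0.4758267  -0.18150204  0.1311541 ]
[[-0.324, 0.067, -0.004], np.float64(0.001), 1]
[[-0.324, 0.068, 0.206], np.float64(0.001), 1]
```

View pics/top6.png

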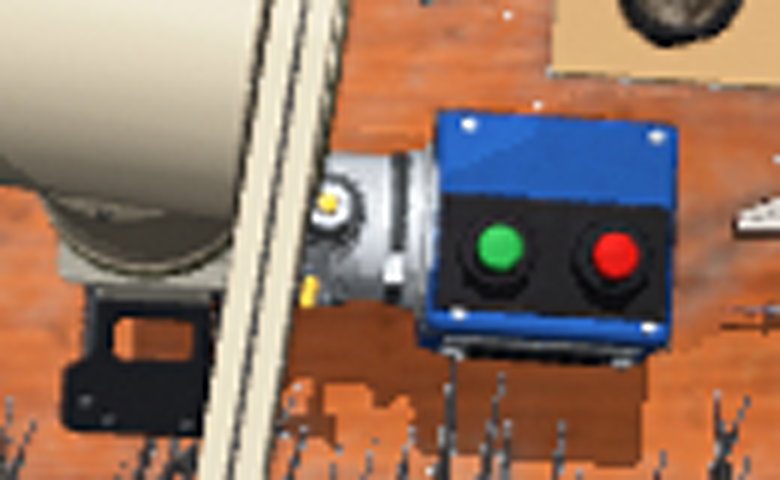

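View pics/w6.png

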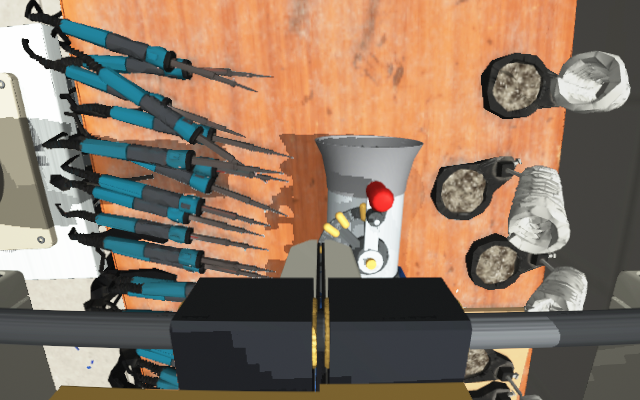

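The wrist picture shows the lever, from shaft (372,262) to knob (380,195), in line with the duct, so the damper is fully open. Next is the start button.

Request:
send_rows([
  [[-0.08, 0.067, 0], 0, 1],
  [[-0.16, 0.067, 0], 0, 1],
  [[-0.24, 0.067, 0], 0, 1],
  [[-0.322, 0.067, 0], 0, 1],
  [[-0.322, 0.067, 0.07], 0, 1],
  [[-0.322, 0.067, 0.14], 0, 1],
  [[-0.322, 0.067, 0.206], 0, 1],
  [[-0.322, 0.067, 0.206], 0, 1],
])

```text
t: 9.7
eef_pos: [0.4738, -0.1812, 0.1453]
eef_rot: [[0.051, 0.999, -0.01], [0.999, -0.051, 0.005], [0.004, -0.01, -1.0]]
ft_force: [-0.4, -0.6, 0.5]
opening: 0.009
finger_force: 0.0
```

```bash
python3 - <<'E'
from h import *
s,c=wrist("w7",["start_button_top","stop_button_top"])
print(s["t"],s["eef_pos"],s["ft_force"])
plan([(.4765,-.183,.132,87),(.4765,-.183,.126,87),(.4765,-.183,.122,87)])
E
```

```text
start_button_top 0.75 [0.4755, -0.1829, 0.1323]
stop_button_top 0.4 [0.4704, -0.2465, 0.1292]
9.7 [ 0.47380114 -0.18123588  0.14533841] [-0.35342421 -0.594238    0.45561424]
[[0.0, -0.004, 0.042], np.float64(0.001), 1]
[[0.0, -0.004, 0.054], np.float64(0.001), 1]
[[0.0, -0.004, 0.062], np.float64(0.001), 1]
```

View pics/w7.png

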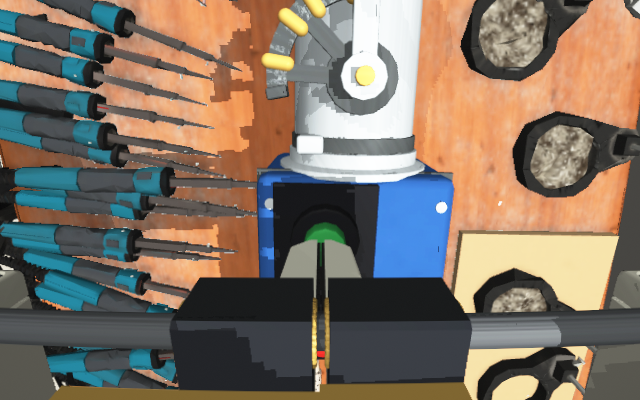

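Request:
send_rows([
  [[0, 0, 0.02], 0, 1],
  [[0, 0, 0.03], 0, 1],
  [[0, 0, 0.036], 0, 1],
  [[0, 0, 0.036], 0, 1],
])

```text
t: 10.25
eef_pos: [0.4776, -0.1829, 0.1334]
eef_rot: [[0.05, 0.999, -0.0], [0.999, -0.05, 0.0], [0.0, -0.0, -1.0]]
ft_force: [0.8, -0.3, -0.2]
opening: 0.006
finger_force: 0.0
```

Now I'm settled at z 0.1334 with no contact, so I go down in 2 mm steps.

Request:
send_rows([
  [[0, 0, 0.006], 0, 1],
  [[0, 0, 0.01], 0, 1],
  [[0, 0, 0.014], 0, 1],
  [[0, 0, 0.016], 0, 1],
  [[0, 0, 0.016], 0, 1],
])

```text
t: 10.75
eef_pos: [0.4782, -0.1832, 0.1263]
eef_rot: [[0.05, 0.999, 0.001], [0.999, -0.05, -0.0], [-0.0, 0.001, -1.0]]
ft_force: [-1.0, 0.9, 6.0]
opening: 0.006
finger_force: 2.7
```

Request:
send_rows([
  [[0, 0, 0.004], 0, 1],
  [[0, 0, 0.006], 0, 1],
  [[0, 0, 0.006], 0, 1],
])

```text
t: 11.05
eef_pos: [0.4783, -0.1832, 0.1259]
eef_rot: [[0.05, 0.999, 0.001], [0.999, -0.05, -0.001], [-0.001, 0.001, -1.0]]
ft_force: [-11.3, 4.7, 27.4]
opening: 0.006
finger_force: 13.0
```

Request:
send_rows([
  [[0, 0, -0.04], 0, 1],
  [[0, 0, -0.1], 0, 1],
  [[0, 0, -0.2], 0, 1],
  [[0, 0, -0.25], 0, 1],
  [[0, 0, -0.25], 0, 1],
  [[0, 0, -0.25], 0, 1],
])

```text
t: 11.65
eef_pos: [0.478, -0.1831, 0.2476]
eef_rot: [[0.05, 0.999, 0.001], [0.999, -0.05, -0.0], [-0.0, 0.001, -1.0]]
ft_force: [-0.8, -0.1, -0.8]
opening: 0.006
finger_force: 0.0
```

```bash
python3 - <<'E'
from h import *
s,c=wrist("w8",["lever_knob","damper_pivot","start_button_top","stop_button_top"])
print(s["t"],s["eef_pos"])
E
```

```text
damper_pivot 0.95 [0.5013, -0.0967, 0.137]
start_button_top 0.61 [0.4788, -0.1826, 0.1291]
11.65 [ 0.47795919 -0.18311249  0.24759799]
```

View pics/w8.png

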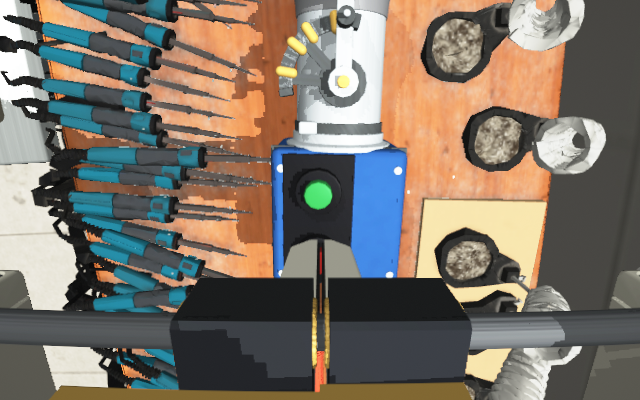

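The lever is still in line with the duct (arm from (343,80) to (345,15)), and the green button is back up at (318,193).

```bash
python3 -c "
from bench import r
print(r.close_job())"
```

```text
the job is handed in; nothing more can be done
None
```

The damper lever was pushed to its fully open stop, then the green start button was pressed right down and came back up; the job is handed in at about 12 s of the 45 s, with no verdict returned.

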